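Drag the jig plate home by friction and pin it

ROBOT

A 7-joint arm with a two-finger parallel gripper is mounted at the origin on a cart in front of the work surface, level with it; the furniture and walls round the work are solid. World frame = base frame: x ahead of the robot, y to its left, z up, the work surface at z = 0. Lengths are in m, angles in rad, forces in N, time in s.
With the tool pointing down it reaches from about 0.4 to 0.9 m from the base axis. Payload 5.5 kg.
Tool frame: the origin (TCP) lies between the finger pads; the fingertips stand 25 mm ahead of it and the grasp point (between the pads) lies 6 mm ahead of it; z points along the fingers, x is the direction in which the jaws open and shut, and the axes are right-handed (so a half turn about z gives the same grasp; the last joint's range is limited). The gripper opens to 92 mm and grips with 3 to 60 N. Pads are 19 mm wide; open, the fingers measure 130 mm over their backs; the gripper's body (75 mm by 190 mm) begins 47 mm behind the grasp point.
Start: joints at [1.527, 0.501, -0.427, 1.55, 0.221, 1.138, -0.21], TCP at [0.196, -0.62, 0.252] pointing down, gripper open.
Joint ranges: [-2.88, 2.88], [-0.31, 2.03], [-1.54, 1.56], [0.2, 2.42], [-1.41, 4.55], [0.19, 2.02], [-2.57, 2.57]. Speed limits (rad/s): [2.57, 2.57, 3.14, 3.14, 3.14, 3.14, 3.14].

INTERFACE

Orientations are given as a rotation vector (axis times angle).
In Python, from rig import ctrl gives the robot as it stands.
- The arm moves only by the tool drive_tool, never from a script. Its argument "steps" is a list that holds one entry, the list of rows, each a list of 4 numbers: the shift along the tool's x, y, z in m, then the turn about the tool's z in rad. A call has 1 to 10 rows; each row is the pose to reach, as a shift and turn from the pose commanded when the call began, along the tool's axes at that moment; what a row does not reach only later rows make up. A row lasts 1/12 s, in which the tool goes at most 41.7 mm and 7.16 degrees, less where a joint would pass 70% of its speed; a pose out of reach is approached as far as the arm can. A call with a gripper value outside its range is refused whole. "hand" is the opening in per cent of the stroke, from 0 (shut) to 100 (fully open), set as the call begins (left out, the last holds). The fingers move at their own pace and stop on an object; "newtons" is the grip in N (left out, the last holds). Time passes only in rows, so rows that repeat a pose let the fingers close. It gives the time, the measured TCP pose, the force and the opening at its end, in the units of the state.
- ctrl.observe(): the state, without advancing time (a new reading comes with each control period).
- ctrl.camera(name): name is "side" or "top"; returns a dict with "color" (400x640x3 uint8, blue, green, red), "K" (3x3 intrinsics, pixels), "R" (3x3) and "t" (3): a world point X has camera coordinates R X + t. Camera axes: x right, y down, z forward; pixel columns grow to the right and rows downward; lengths in m; the calibration is good to about 2 mm. A picture is of the moment at which its call begins. There is no depth.
- ctrl.hand_in(): hands the job in, once; it reports no verdict.
The state is a dict: "time": time; "joints": joint angles; "joint_velocities": joint speeds; "effort": joint torques, N m; "position": TCP position; "ee_rot": TCP orientation; "contact_force": force on the tool from outside, world axes, zero at the start; "torque": the same for the moment, N m; "grip_width": finger opening in m.
Only numpy, scipy, OpenCV 4.12 (cv2) and the standard library are available. Lean on these libraries where they do the work, as an engineer would, in place of code of your own. Each camera call takes 0.05 s, during which the arm holds its last target.

TASK

The sliding plate of the drilling jig was left pushed back under its hood and has no handle. Press closed fingertips on top of the plate, firmly enough to grip by friction but never with more than 40 N, and drag it along its slideway, away from the hood, until it is fully home against the front stop. Then take the locking pin from its stand and push it down through the plate's hole until its collar rests on the plate; let go, and leave the other things on the bench where they lie.

Things in the scene. Friction and masses are not known exactly. Their poses are not given: they have to be found in the camera images.
- jig: fixed grey base of the drilling jig, 250 x 134 x 10 mm; origin at the centre of its underside on the bench, +x along the slideway towards the hood, z up. On it lies the aluminium slideway, 235 x 118 mm, with two side rails (tops 42 mm above the bench, open channel 86 mm wide between them), a front stop bar at its -x end and a hood at its +x end
- pivot (a point): middle of the cross pivot that carries the slideway, 24 mm above the bench, below where the pin hole is when the plate is home. The slideway is not exactly level: jack screws tilt it about this pivot by up to 0.025 rad either way, differently each time, and it stays so. The heights given here are for level; at the hood they may be 4 mm off
- hood (a point): middle of the top face of the hood, a grey cover 55 mm long (along the slideway) x 118 x 6 mm, top 48 mm above the bench, over the end of the slideway away from the stop
- plate_top (a point): centre of the top face of the sliding plate: flat ground steel, 130 (x) x 92 (y) x 8 mm, captive between the rails; top 38 mm above the bench, 4 mm below the rails' tops. +x towards the hood, z up. It slides only along its x, against a steady 5 N whatever the downward press; a press of 12 to 20 N gives the fingertips enough friction
- plate (a joint): travel of the sliding plate along its own -x (away from the hood): 0 pushed fully back, 0.070 m home against the front stop; it starts between 0 and 0.020
- lock_hole (a point): centre of the mouth, in the plate's top face, of the round 13 mm through hole for the locking pin, 40 mm from plate_top towards the stop; moves with the plate. An equal 13 mm hole goes through the slideway (12 mm thick, directly under the plate); the two line up only when the plate is home
- stop (a point): middle of the top edge of the front stop bar's inner face, at the -x end of the slideway; the home plate's front edge touches that face
- pin_stand: fixed black block 56 x 56 x 30 mm on the bench with a 13 mm upright hole, 24 mm deep, in its middle that holds the pin; origin at the centre of its underside
- pin: steel locking pin, upright in the stand at the start; origin at the tip of its foot, z up along it. Shank 10 mm across and 22 mm long, its lowest 5 mm tapered; collar 22 mm across from 22 to 26 mm; round grip 16 mm across from 26 to 60 mm; 40 to 85 g. In the stand its collar rests on the top and its foot is 8 mm above the bench
- tape_measure: bystander: tape measure, 66 mm tall, standing left of the pin stand
- bearing: bystander: ball bearing, 62 mm across, lying flat between the red-handled clamp and the toolbox
- torch: bystander: small torch, 135 mm long, lying right of the jig
Not all that is in view belongs to the job. Leave any green or red look-alike of the pin alone.

How it is judged:
By the outcome, as a careful person would: the job done as asked, in the order asked, and still so for the second after the job is handed in, with the robot touching nothing.
It also fails if it takes over 59 s, if anything falls off the work surface, if the arm or the gripper's body presses on something with over 40 N, if the wrist force passes 120 N, or if a joint passes its speed limit or range.

## Working session

There is one attempt and no reset: what is moved stays moved. The work goes in short steps, Python scripts to look and compute and a tool call to move; the robot and the scene stay as the last step left them, time stands still between calls to the robot, and variables do not carry over. Pictures are saved under pics/ and viewed, and the job is handed in when it is done.

Besides the shell and the picture viewer there is one more tool, called as name([rows], argument=value, ...), one row to a line, values as JSON. drive_tool: Moves the arm, as the interface text tells. Its arguments: {"type":"object","properties":{"steps":{"type":"array"},"hand":{"type":"number"},"newtons":{"type":"number"}},"required":["steps"]}

```bash
mkdir -p pics; ls; python3 - <<'E'
from rig import ctrl
import cv2
s=ctrl.observe()
print(s)
for n in("side","top"):
    c=ctrl.camera(n);cv2.imwrite(f"pics/{n}0.png",c["color"]);print(n,c["K"],c["R"],c["t"])
E
```

```text
pics
{'time': 0.0, 'joints': array([ 1.52719756,  0.50186425, -0.42678205,  1.55143985,  0.2208174 ,
        1.13830358, -0.21029379]), 'joint_velocities': array([-0.00045601,  0.00104886,  0.0003444 , -0.00101509,  0.0008884 ,
       -0.00122002,  0.00050166]), 'effort': array([ 5.11417238e-04, -5.66580570e+01, -5.81558436e+00, -2.79111046e+01,
       -6.84892223e-02,  3.09121306e-02,  1.55687808e-04]), 'position': array([ 0.19605509, -0.61904549,  0.25067145]), 'ee_rot': array([-2.53387727e+00,  1.85514216e+00,  2.42876358e-03]), 'contact_force': array([-0.19893894,  0.0894216 ,  0.51330448]), 'torque': array([-0.01036837, -0.02869046, -0.04082978]), 'grip_width': 0.09197673350174701}
side [[389.92858555   0.         315.59024875]
 [  0.         389.92858555 200.48496668]
 [  0.           0.           1.        ]] [[-0.99776806  0.06226083 -0.02413472]
 [ 0.04639897  0.38651123 -0.92111683]
 [-0.04802115 -0.92018078 -0.3885374 ]] [ 0.48922873 -0.04613428  1.29754499]
top [[374.2433974    0.         323.63141803]
 [  0.         374.2433974  202.79931606]
 [  0.           0.           1.        ]] [[ 0.01603446 -0.99978833 -0.01289125]
 [-0.99827781 -0.01527994 -0.05663869]
 [ 0.05642973  0.01377722 -0.99831151]] [0.20995726 0.51785792 0.95006261]
```

View pics/side0.png

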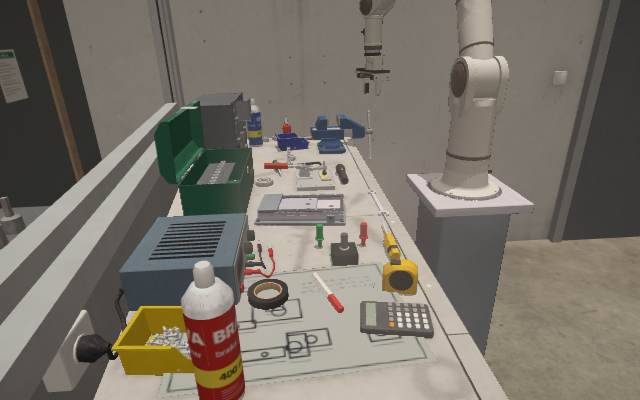

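View pics/top0.png

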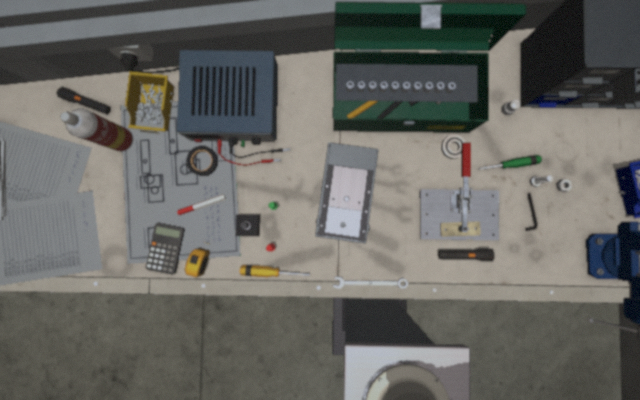

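```bash
python3 - <<'E'
import cv2
t=cv2.imread("pics/top0.png");s=cv2.imread("pics/side0.png")
cv2.imwrite("pics/tz.png",cv2.resize(t[135:250,230:390],None,fx=5,fy=5,interpolation=cv2.INTER_CUBIC))
cv2.imwrite("pics/sz.png",cv2.resize(s[180:280,240:400],None,fx=5,fy=5,interpolation=cv2.INTER_CUBIC))
E
```

```text
(no output)
```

View pics/tz.png

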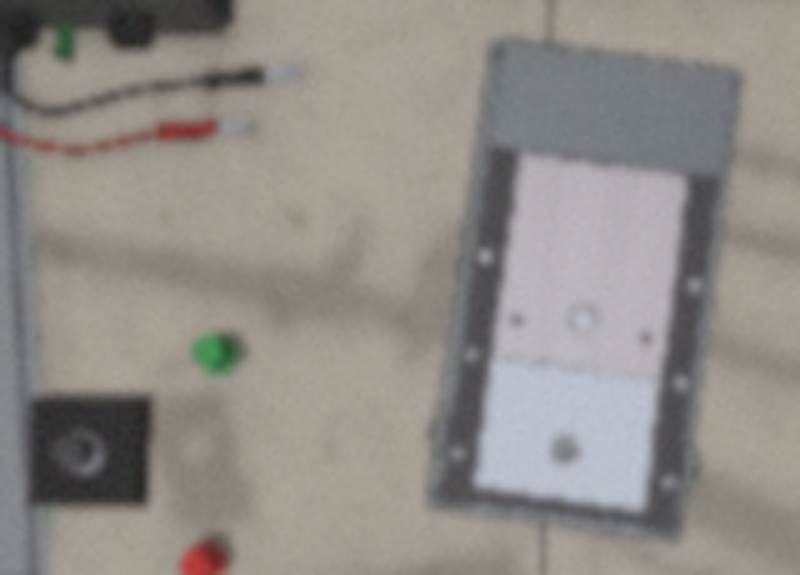

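View pics/sz.png

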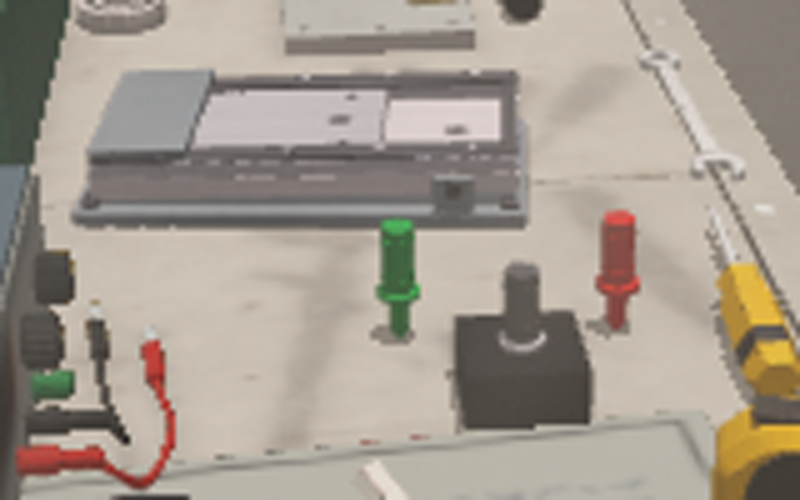

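```bash
cat >h.py <<'E'
import numpy as np
CAM={}
def load():
    from rig import ctrl
    import json
    for n in("side","top"):
        c=ctrl.camera(n);CAM[n]=(c["K"],c["R"],c["t"])
    import pickle;pickle.dump(CAM,open("cam.pkl","wb"))
import pickle,os
if os.path.exists("cam.pkl"): CAM=pickle.load(open("cam.pkl","rb"))
def ray(n,u,v):
    K,R,t=CAM[n];d=R.T@np.linalg.inv(K)@np.array([u,v,1.]);return -R.T@t,d
def atz(n,u,v,z):
    c,d=ray(n,u,v);return c+d*(z-c[2])/d[2]
def tri(a,b):
    A=np.zeros((3,3));q=np.zeros(3)
    rs=[ray("top",*a),ray("side",*b)]
    for c,d in rs:
        d=d/np.linalg.norm(d);P=np.eye(3)-np.outer(d,d);A+=P;q+=P@c
    x=np.linalg.solve(A,q)
    return x,[np.linalg.norm(np.cross(x-c,d/np.linalg.norm(d)))*1000 for c,d in rs]
def proj(n,X):
    K,R,t=CAM[n];p=K@(R@np.array(X)+t);return p[:2]/p[2]
tz=lambda x,y:(230+(x+.5)/5-.5,135+(y+.5)/5-.5)
sz=lambda x,y:(240+(x+.5)/5-.5,180+(y+.5)/5-.5)
E
python3 - <<'E'
import h;h.load()
from h import *
np.set_printoptions(precision=4,suppress=True)
P={"hole":((582,320),(340,119),.038),"shole":((565,449),(456,129),.030),"pf_l":((497,357),(387,147),.038),"pf_r":((655,377),(383,92),.038),"stop_l":((472,487),(500,141),.03),"stop_r":((643,512),(502,98),.03),
"hoodbackL":((492,38),(90,152),.048),"hoodbackR":((742,70),(128,70),.048),"hoodfrL":((482,150),(190,150),.048),"hoodfrR":((728,178),(213,70),.048),
"railL":((430,508),(525,155),.042),"pintop":((78,452),(522,268),.068),"standTR":((150,397),(577,312),.03)}
for k,(a,b,z) in P.items(): 
    x,e=tri(tz(*a),sz(*b));print(k,x,np.round(e,1),"top@z",atz("top",*tz(*a),z)[:2],"side@z",atz("side",*sz(*b),z)[:2])
for z in (.03,.034,.068):print(z,atz("top",*tz(84,455),z))
# stand corners top
for a in ((35,397),(150,397),(148,503),(32,503)): print(atz("top",*tz(*a),.03))
# jig base corners
for a in((428,508),(680,540)): print(atz("top",*tz(*a),.01))
E
```

```text
hole [0.5236 0.1614 0.0351] [1.3 1.3] top@z [0.5247 0.1615] side@z [0.5226 0.1685]
shole [0.4582 0.169  0.0287] [1.4 1.4] top@z [0.4596 0.1689] side@z [0.4571 0.172 ]
pf_l [0.5019 0.2044 0.0357] [3.6 3.6] top@z [0.5054 0.2041] side@z [0.4987 0.2103]
pf_r [0.496  0.1242 0.035 ] [0.6 0.6] top@z [0.4965 0.1244] side@z [0.4958 0.1316]
stop_l [0.4386 0.2158 0.0409] [1.3 1.3] top@z [0.4397 0.2157] side@z [0.4344 0.1916]
stop_r [0.4271 0.1292 0.0297] [1.4 1.4] top@z [0.4285 0.1291] side@z [0.4258 0.13  ]
hoodbackL [0.6632 0.209  0.0436] [3.4 3.4] top@z [0.6657 0.2091] side@z [0.6586 0.2206]
hoodbackR [0.6497 0.0823 0.0401] [3. 3.] top@z [0.6511 0.0832] side@z [0.6449 0.1037]
hoodfrL [0.6076 0.2133 0.0434] [1.9 1.9] top@z [0.6088 0.2132] side@z [0.605  0.2242]
hoodfrR [0.5965 0.0888 0.0398] [1.1 1.1] top@z [0.5964 0.0898] side@z [0.5946 0.1099]
railL [0.4277 0.2366 0.0413] [1.4 1.4] top@z [0.4291 0.2364] side@z [0.4265 0.2382]
pintop [0.4524 0.4089 0.0646] [2. 2.] top@z [0.4544 0.4079] side@z [0.4513 0.4155]
standTR [0.4524 0.3853 0.0299] [30.7 30.7] top@z [0.4827 0.3804] side@z [0.4221 0.39  ]
0.03 [0.4527 0.4132 0.03  ]
0.034 [0.4527 0.4124 0.034 ]
0.068 [0.453  0.4049 0.068 ]
[0.4817 0.4391 0.03  ]
[0.4827 0.3804 0.03  ]
[0.4289 0.38   0.03  ]
[0.4279 0.439  0.03  ]
[0.428  0.2385 0.01  ]
[0.4137 0.1083 0.01  ]
```

```bash
cat >>h.py <<'E'
from scipy.spatial.transform import Rotation as Ro
def st():
    from rig import ctrl
    s=ctrl.observe();R=Ro.from_rotvec(s["ee_rot"]).as_matrix()
    print("t",s["time"],"p",np.round(s["position"],4),"F",np.round(s["contact_force"],1),"w",round(s["grip_width"],4),"yaw",round(np.degrees(np.arctan2(R[1,0],R[0,0])),2),"toolz",np.round(R[:,2],4),"j7",round(s["joints"][6],2))
    return s,R
def to(tx,ty,tz,yaw=None):
    s,R=st();d=np.array([tx,ty,tz])-s["position"];o=R.T@d
    turn=0 if yaw is None else -np.radians((yaw-np.degrees(np.arctan2(R[1,0],R[0,0]))+180)%360-180) 
    print("shift",np.round(o,4),"turn",round(turn,4))
E
python3 - <<'E'
from h import *
to(.560,.1575,.25,-96.5)
for n,a,b in(("green",(215,352),(397,228)),("red",(203,558),(618,218))):print(n,tri(tz(*a),sz(*b)))
E
```

```text
t 0.2 p [ 0.1962 -0.6193  0.2511] F [ 0.6 -0.3 -0.8] w 0.0914 yaw -72.42 toolz [-3.0e-04  1.2e-03 -1.0e+00] j7 -0.21
shift [-0.6306 -0.5815  0.0019] turn 0.4203
green (array([0.5035719 , 0.34405767, 0.05532   ]), [np.float64(1.3117572673629296), np.float64(1.3117572673628928)])
red (array([0.39968005, 0.34783847, 0.05655902]), [np.float64(3.5702903155327403), np.float64(3.57029031553259)])
```

drive_tool([
  [[-0.029,-0.027,0,0.042],[-0.058,-0.054,0,0.084],[-0.087,-0.081,0,0.126],[-0.116,-0.108,0,0.168],[-0.145,-0.135,0,0.21],[-0.174,-0.162,0,0.252],[-0.203,-0.189,0,0.294],[-0.232,-0.216,0,0.336],[-0.261,-0.243,0,0.378],[-0.29,-0.27,0,0.42]],
], hand=0, newtons=20)

```text
time: 1.03
position: [0.3664, -0.2598, 0.2519]
ee_rot: [2.089, -2.346, 0.001]
contact_force: [0.9, -1.0, -0.1]
grip_width: 0.03
```

```bash
python3 -c "
from h import *
to(.560,.1575,.25,-96.5)"
```

```text
t 1.0333 p [ 0.3664 -0.2598  0.2519] F [ 0.9 -1.  -0.1] w 0.03 yaw -96.62 toolz [ 1.e-04 -6.e-04 -1.e+00] j7 -1.22
shift [-0.4368 -0.1442  0.0016] turn -0.002
```

drive_tool([
  [[-0.035,-0.012,0,0],[-0.075,-0.025,0,0],[-0.112,-0.037,0,0],[-0.15,-0.05,0,0],[-0.19,-0.063,0,0],[-0.23,-0.076,0,0],[-0.27,-0.09,0,0],[-0.31,-0.103,0,0],[-0.35,-0.116,0,0],[-0.385,-0.128,0,0]],
])

```text
time: 1.87
position: [0.5373, 0.1087, 0.2517]
ee_rot: [-2.092, 2.343, -0.0]
contact_force: [1.6, -0.6, -0.5]
grip_width: 0.0003
```

```bash
python3 -c "
from h import *
to(.560,.1575,.08,-96.5)"
```

```text
t 1.8667 p [0.5373 0.1087 0.2517] F [ 1.6 -0.6 -0.5] w 0.0003 yaw -96.48 toolz [ 2.e-04  0.e+00 -1.e+00] j7 -2.2
shift [-0.0511 -0.017   0.1717] turn 0.0004
```

drive_tool([
  [[-0.025,-0.008,0.02,0],[-0.05,-0.017,0.05,0],[-0.051,-0.017,0.085,0],[-0.051,-0.017,0.12,0],[-0.051,-0.017,0.15,0],[-0.051,-0.017,0.168,0],[-0.051,-0.017,0.171,0],[-0.051,-0.017,0.171,0]],
])

```text
time: 2.53
position: [0.5584, 0.155, 0.0795]
ee_rot: [2.091, -2.341, -0.003]
contact_force: [0.2, -0.2, 0.2]
grip_width: 0.0007
```

```bash
cat >snap.py <<'E'
import sys,cv2
from rig import ctrl
k=sys.argv[1]
x0,y0,x1,y1=map(int,sys.argv[2].split(","));a0,b0,a1,b1=map(int,sys.argv[3].split(","))
t=ctrl.camera("top")["color"];s=ctrl.camera("side")["color"]
cv2.imwrite(f"pics/t{k}.png",cv2.resize(t[y0:y1,x0:x1],None,fx=5,fy=5,interpolation=cv2.INTER_CUBIC))
cv2.imwrite(f"pics/s{k}.png",cv2.resize(s[b0:b1,a0:a1],None,fx=5,fy=5,interpolation=cv2.INTER_CUBIC))
E
python3 snap.py 1 230,135,390,250 240,140,400,240; python3 -c "
from h import *
st()"
```

```text
t 2.6333 p [0.5603 0.1557 0.082 ] F [ 0.2 -0.9  0.8] w 0.0006 yaw -96.48 toolz [ 1.7e-03  7.0e-04 -1.0e+00] j7 -2.44
```

View pics/t1.png

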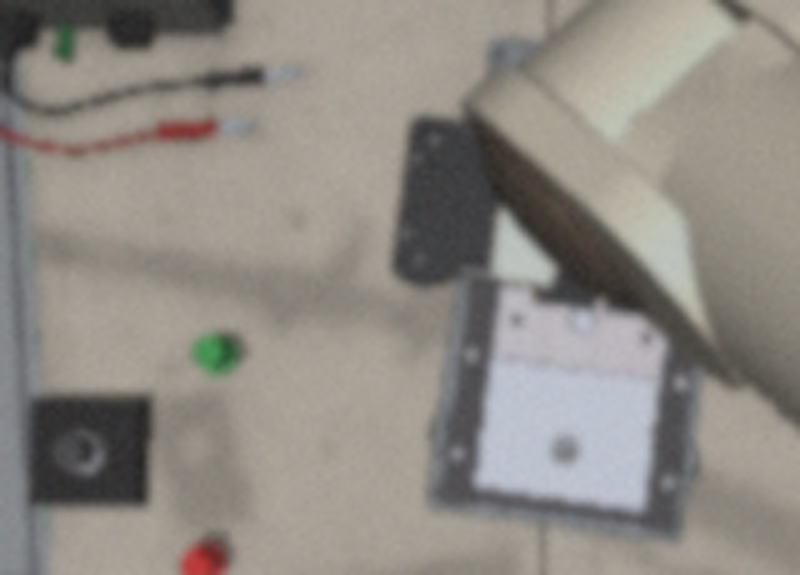

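View pics/s1.png

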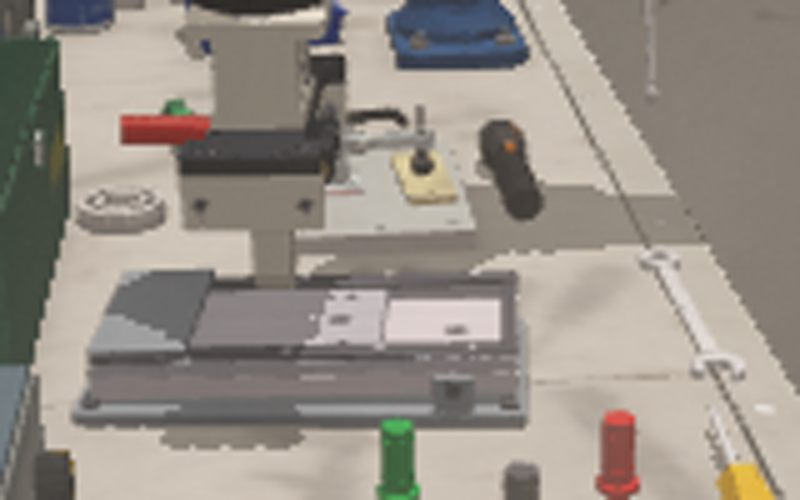

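drive_tool([
  [[0,0,0,-0.12],[0,0,0,-0.24],[0,0,0,-0.36],[0,0,0,-0.48],[0,0,0,-0.6],[0,0,0,-0.72],[0,0,0.005,-0.785],[0,0,0.01,-0.785],[0,0,0.012,-0.785],[0,0,0.012,-0.785]],
])

```text
time: 3.47
position: [0.5598, 0.1549, 0.0692]
ee_rot: [-2.828, 1.369, -0.001]
contact_force: [-0.9, -0.4, -0.5]
grip_width: 0.0004
```

```bash
python3 -c "
from h import *
st()"
```

```text
t 3.4667 p [0.5598 0.1549 0.0692] F [-0.9 -0.4 -0.5] w 0.0004 yaw -51.66 toolz [ 8.e-04 -3.e-04 -1.e+00] j7 -1.78
```

drive_tool([
  [[0,0,0.001,0],[0,0,0.002,0],[0,0,0.003,0],[0,0,0.004,0],[0,0,0.005,0],[0,0,0.006,0],[0,0,0.006,0]],
])

```text
time: 4.05
position: [0.5593, 0.1552, 0.0625]
ee_rot: [2.829, -1.365, -0.0]
contact_force: [0.8, -0.5, 0.7]
grip_width: 0.0003
```

drive_tool([
  [[0,0,0.0005,0],[0,0,0.001,0],[0,0,0.0015,0],[0,0,0.002,0],[0,0,0.002,0]],
])

```text
time: 4.47
position: [0.5595, 0.1552, 0.061]
ee_rot: [2.829, -1.365, 0.0]
contact_force: [-1.0, -0.3, 2.6]
grip_width: 0.0006
```

drive_tool([
  [[0,0,0.0005,0],[0,0,0.001,0],[0,0,0.001,0]],
])

```text
time: 4.72
position: [0.5595, 0.1553, 0.0608]
ee_rot: [2.829, -1.365, 0.001]
contact_force: [-3.7, -1.6, 10.2]
grip_width: 0.0002
```

drive_tool([
  [[0,0,0.0007,0],[0,0,0.0007,0],[-0.0014,0.0014,0.0007,0],[-0.0028,0.0028,0.0006,0],[-0.0042,0.0043,0.0006,0],[-0.0056,0.0057,0.0006,0],[-0.007,0.0071,0.0005,0]],
])

```text
time: 5.3
position: [0.5532, 0.1564, 0.0611]
ee_rot: [-2.825, 1.365, -0.009]
contact_force: [4.4, -1.2, 4.8]
grip_width: 0.0004
```

drive_tool([
  [[0,0,0.0005,0],[0,0,0.001,0],[0,0,0.001,0]],
])

```text
time: 5.55
position: [0.5529, 0.1565, 0.0609]
ee_rot: [-2.826, 1.365, -0.009]
contact_force: [1.4, -2.6, 15.1]
grip_width: 0.0004
```

```bash
python3 snap.py 2 230,135,390,250 240,140,400,240;  python3 -c "
from h import *
st()"
```

```text
t 5.65 p [0.5529 0.1565 0.0609] F [ 0.8 -2.3 15.1] w 0.0004 yaw -51.55 toolz [ 6.5e-03  3.0e-04 -1.0e+00] j7 -1.8
```

View pics/s2.png

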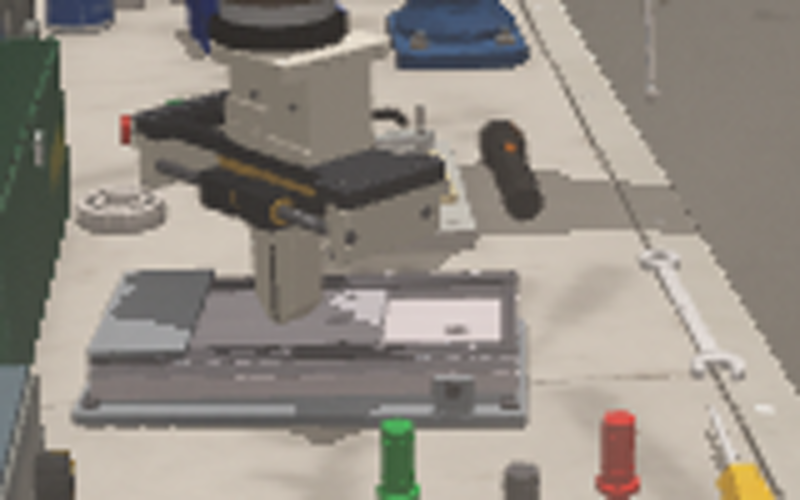

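View pics/t2.png

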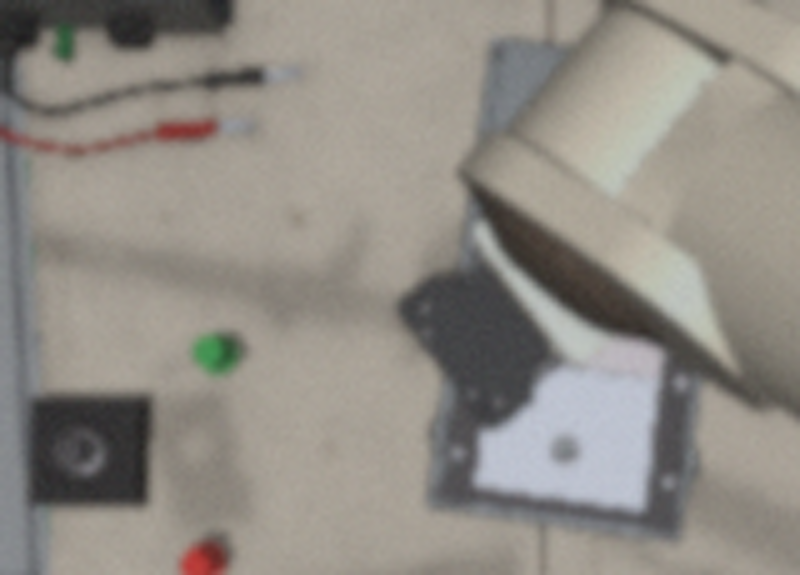

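drive_tool([
  [[0,0,0.0002,0],[-0.0007,0.0007,0.0003,0],[-0.0014,0.0014,0.0003,0],[-0.0021,0.0021,0.0003,0],[-0.0028,0.0028,0.0003,0],[-0.0035,0.0035,0.0003,0],[-0.0042,0.0043,0.0003,0]],
])

```text
time: 6.23
position: [0.5489, 0.157, 0.0611]
ee_rot: [-2.824, 1.365, -0.013]
contact_force: [5.9, -1.1, 13.2]
grip_width: 0.0007
```

drive_tool([
  [[-0.0007,0.0007,0.0004,0],[-0.0014,0.0014,0.0004,0],[-0.0021,0.0021,0.0004,0],[-0.0028,0.0028,0.0004,0],[-0.0042,0.0043,0.0004,0],[-0.0056,0.0057,0.0004,0],[-0.007,0.0071,0.0004,0]],
])

```text
time: 6.82
position: [0.5396, 0.1581, 0.0612]
ee_rot: [-2.823, 1.365, -0.015]
contact_force: [4.8, -3.5, 17.9]
grip_width: 0.0006
```

```bash
python3 snap.py 3 230,135,390,250 240,140,400,240;  python3 -c "
from h import *
st()"
```

```text
t 6.9167 p [0.5391 0.1582 0.0612] F [ 4.3 -2.9 18.4] w 0.0006 yaw -51.57 toolz [ 1.040e-02  7.000e-04 -9.999e-01] j7 -1.82
```

View pics/s3.png

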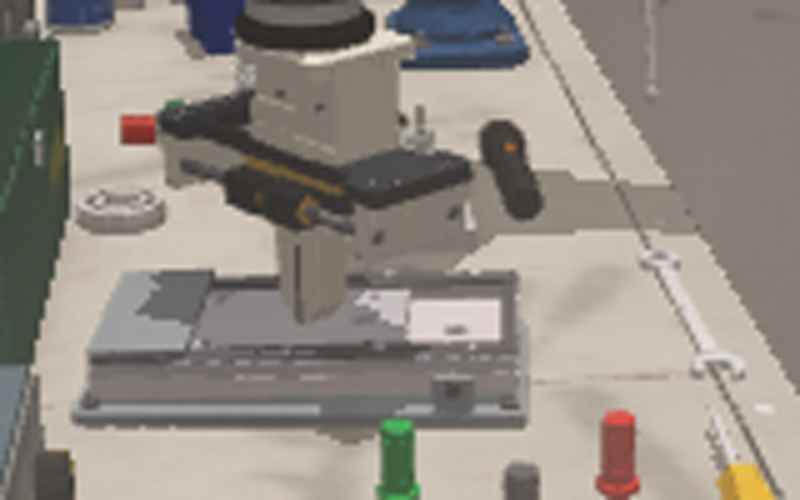

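drive_tool([
  [[-0.0014,0.0014,0,0],[-0.0028,0.0028,0,0],[-0.0042,0.0043,0,0],[-0.0056,0.0057,0,0],[-0.007,0.0071,-0.0001,0],[-0.0084,0.0085,-0.0001,0],[-0.0099,0.0099,-0.0001,0],[-0.0113,0.0113,-0.0002,0],[-0.0127,0.0128,-0.0002,0],[-0.0141,0.0142,-0.0002,0]],
])

```text
time: 7.75
position: [0.5201, 0.1605, 0.0616]
ee_rot: [-2.823, 1.364, -0.016]
contact_force: [5.6, -2.7, 20.3]
grip_width: 0.0005
```

drive_tool([
  [[-0.0014,0.0014,-0.0001,0],[-0.0028,0.0028,-0.0001,0],[-0.0042,0.0043,-0.0002,0],[-0.0056,0.0057,-0.0002,0],[-0.007,0.0071,-0.0003,0],[-0.0084,0.0085,-0.0003,0],[-0.0099,0.0099,-0.0004,0],[-0.0113,0.0113,-0.0004,0],[-0.0127,0.0128,-0.0005,0],[-0.0141,0.0142,-0.0005,0]],
])

```text
time: 8.58
position: [0.5003, 0.1629, 0.0621]
ee_rot: [-2.823, 1.364, -0.016]
contact_force: [5.1, -3.0, 20.4]
grip_width: 0.0006
```

```bash
python3 snap.py 4 230,135,390,250 240,140,400,240;  python3 -c "
from h import *
st()"
```

```text
t 8.6833 p [0.4998 0.163  0.0621] F [ 3.7 -3.3 22.5] w 0.0005 yaw -51.56 toolz [ 1.130e-02  9.000e-04 -9.999e-01] j7 -1.87
```

View pics/s4.png

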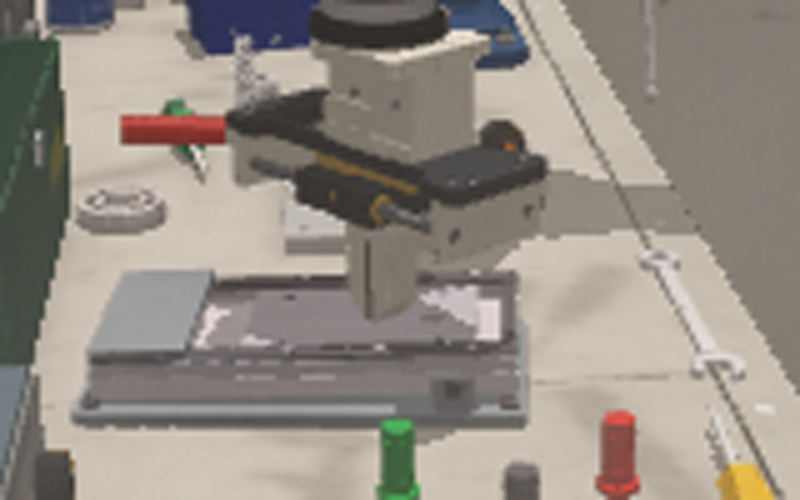

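drive_tool([
  [[-0.0014,0.0014,-0.0003,0],[-0.0028,0.0028,-0.0004,0],[-0.0042,0.0043,-0.0004,0],[-0.0056,0.0057,-0.0005,0],[-0.007,0.0071,-0.0006,0],[-0.0078,0.0078,-0.0006,0],[-0.0085,0.0085,-0.0006,0]],
])

```text
time: 9.27
position: [0.488, 0.1644, 0.0625]
ee_rot: [-2.823, 1.364, -0.015]
contact_force: [4.9, -2.9, 21.2]
grip_width: 0.0003
```

drive_tool([
  [[-0.0007,0.0007,0,0],[-0.0014,0.0014,0,0],[-0.0014,0.0014,0,0]],
])

```text
time: 9.52
position: [0.4868, 0.1646, 0.0625]
ee_rot: [-2.823, 1.364, -0.017]
contact_force: [7.6, -3.5, 18.3]
grip_width: 0.0005
```

drive_tool([
  [[-0.0007,0.0007,0,0],[-0.0014,0.0014,0,0],[-0.0014,0.0014,0,0]],
])

```text
time: 9.77
position: [0.4863, 0.1647, 0.0626]
ee_rot: [-2.821, 1.364, -0.019]
contact_force: [11.1, -2.9, 14.4]
grip_width: 0.0006
```

```bash
python3 snap.py 5 230,135,390,250 240,140,400,240;  python3 -c "
from h import *
st()"
```

```text
t 9.8667 p [0.4863 0.1646 0.0626] F [10.5 -3.1 14.8] w 0.0004 yaw -51.62 toolz [ 0.0145  0.0021 -0.9999] j7 -1.9
```

View pics/s5.png

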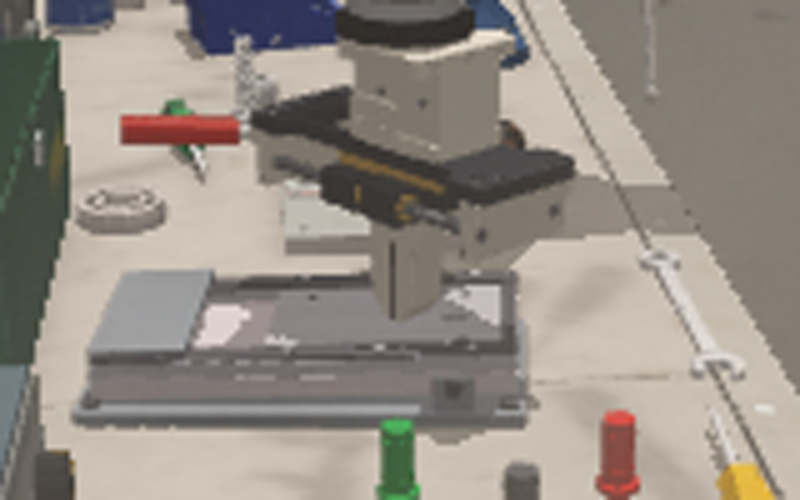

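drive_tool([
  [[0,0,0.0004,0],[-0.0007,0.0007,0.0006,0],[-0.0011,0.0011,0.0006,0]],
])

```text
time: 10.12
position: [0.4862, 0.1646, 0.0625]
ee_rot: [-2.82, 1.364, -0.022]
contact_force: [13.6, -4.4, 15.4]
grip_width: 0.0003
```

drive_tool([
  [[0,0,-0.002,0],[0,0,-0.006,0],[0,0,-0.02,0],[0,0,-0.045,0],[0,0,-0.08,0],[0,0,-0.11,0]],
], hand=45)

```text
time: 10.62
position: [0.4748, 0.1646, 0.1689]
ee_rot: [2.829, -1.363, -0.004]
contact_force: [0.2, 0.6, -0.1]
grip_width: 0.0358
```

```bash
python3 -c "
from h import *
to(.4525,.409,.172,-51.5)"
```

```text
t 10.6167 p [0.4748 0.1646 0.1689] F [ 0.2  0.6 -0.1] w 0.0358 yaw -51.43 toolz [-3.e-03  1.e-04 -1.e+00] j7 -1.74
shift [-0.205  -0.1349 -0.003 ] turn 0.0013
```

drive_tool([
  [[-0.025,-0.016,0,-0.06],[-0.055,-0.036,0,-0.15],[-0.085,-0.056,0,-0.25],[-0.115,-0.076,0,-0.37],[-0.145,-0.096,0,-0.37],[-0.175,-0.116,0,-0.37],[-0.195,-0.129,0,-0.37],[-0.205,-0.135,0.02,-0.37],[-0.205,-0.135,0.04,-0.37],[-0.205,-0.135,0.04,-0.37]],
])

```text
time: 11.45
position: [0.4513, 0.4077, 0.1241]
ee_rot: [3.028, -0.815, -0.007]
contact_force: [0.4, -1.9, -1.4]
grip_width: 0.0409
```

```bash
python3 -c "
from h import *
to(.4525,.409,.172,-51.5)"; python3 snap.py 6 230,135,390,250 260,180,400,280
```

```text
t 11.45 p [0.4513 0.4077 0.1241] F [ 0.4 -1.9 -1.4] w 0.0409 yaw -30.13 toolz [-0.0059 -0.0044 -1.    ] j7 -1.85
shift [ 0.0003 -0.0014 -0.0479] turn 0.373
```

View pics/s6.png

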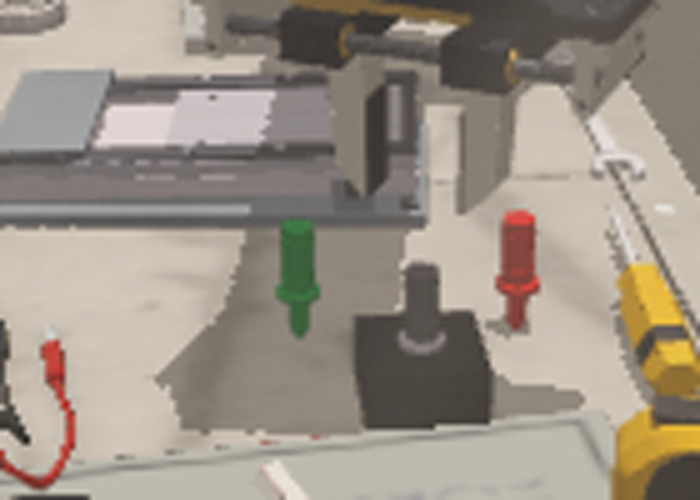

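View pics/t6.png

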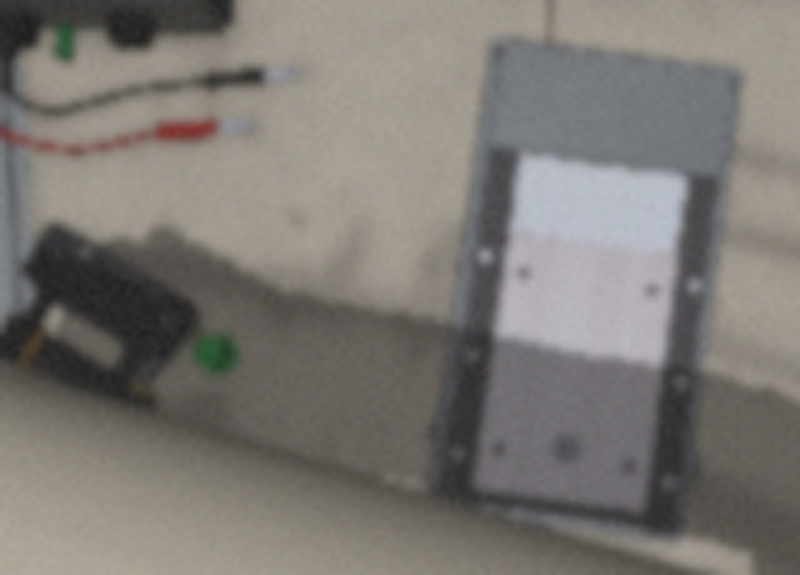

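```bash
python3 - <<'E'
from h import *
sz2=lambda p:np.round(((p[0]-260+.5)*5-.5,(p[1]-180+.5)*5-.5),0)
s,R=st();o=s["position"]
for x in(-.02,.02):
  for y in(-.0095,.0095):
    print(x,y,sz2(proj("side",o+R@[x,y,.025])))
print("tip",sz2(proj("side",o+R@[0,0,.025])))
for p in((.4525,.409),(.4525,.412),(.4545,.409)):print(p,"top68",sz2(proj("side",[*p,.068])),"collar34",sz2(proj("side",[*p,.034])))
t=lambda p:np.round(((p[0]-230+.5)*5-.5,(p[1]-135+.5)*5-.5),0)
for p in((.4525,.409),(.4525,.412),(.4545,.409)):print(p,"top68",t(proj("top",[*p,.068])),"collar34",t(proj("top",[*p,.034])))
E
```

```text
t 11.55 p [0.4534 0.4079 0.1272] F [ 0.5 -0.8 -1.1] w 0.0414 yaw -30.26 toolz [-0.0027 -0.0021 -1.    ] j7 -1.85
-0.02 -0.0095 [450. 208.]
-0.02 0.0095 [466. 191.]
0.02 -0.0095 [365. 192.]
0.02 0.0095 [383. 175.]
tip [416. 191.]
(0.4525, 0.409) top68 [417. 261.] collar34 [417. 328.]
(0.4525, 0.412) top68 [418. 265.] collar34 [418. 331.]
(0.4545, 0.409) top68 [413. 262.] collar34 [413. 328.]
(0.4525, 0.409) top68 [ 76. 456.] collar34 [ 91. 455.]
(0.4525, 0.412) top68 [ 69. 456.] collar34 [ 85. 455.]
(0.4545, 0.409) top68 [ 76. 452.] collar34 [ 91. 452.]
```

drive_tool([
  [[-0.001,-0.001,0.015,0],[-0.001,-0.001,0.03,0],[-0.001,-0.001,0.04,0],[-0.001,-0.001,0.05,0],[-0.001,-0.001,0.056,0],[-0.001,-0.001,0.06,0],[-0.001,-0.001,0.06,0]],
])

```text
time: 12.13
position: [0.4538, 0.4097, 0.0672]
ee_rot: [3.031, -0.821, -0.001]
contact_force: [-0.2, 0.1, 0.5]
grip_width: 0.0415
```

```bash
python3 snap.py 7 230,135,390,250 260,180,400,280; python3 -c "
from h import *
to(.453,.4095,.066)"
```

```text
t 12.2333 p [0.4542 0.4104 0.0684] F [-0.5  1.   0.8] w 0.0414 yaw -30.3 toolz [ 1.e-04  3.e-04 -1.e+00] j7 -1.9
shift [-0.0005  0.0014  0.0024] turn 0
```

View pics/s7.png

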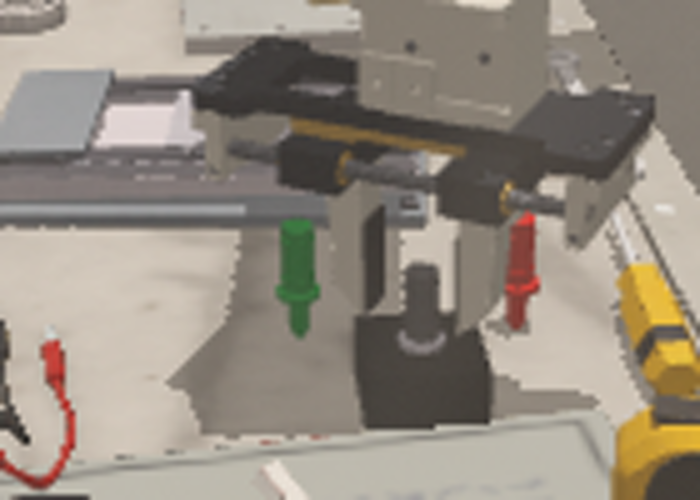

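drive_tool([
  [[-0.0005,0.0014,0.001,0],[-0.0005,0.0014,0.002,0],[-0.0005,0.0014,0.002,0],[-0.0005,0.0014,0.002,0],[-0.0005,0.0014,0.002,0],[-0.0005,0.0014,0.002,0],[-0.0005,0.0014,0.002,0],[-0.0005,0.0014,0.002,0]],
], hand=5, newtons=25)

```text
time: 12.9
position: [0.4526, 0.4096, 0.0664]
ee_rot: [-3.032, 0.82, 0.001]
contact_force: [-2.0, 1.1, 2.1]
grip_width: 0.0152
```

```bash
python3 -c "
from h import *
to(.453,.4095,.066)"
```

```text
t 12.9 p [0.4526 0.4096 0.0664] F [-2.   1.1  2.1] w 0.0152 yaw -30.28 toolz [-3.e-04  5.e-04 -1.e+00] j7 -1.9
shift [ 0.0004 -0.0001  0.0004] turn 0
```

drive_tool([
  [[0,0,-0.005,0],[0,0,-0.015,0],[0,0,-0.03,0],[0,0,-0.05,0],[0,0,-0.075,0],[0,0,-0.085,0],[0,0,-0.085,0]],
])

```text
time: 13.48
position: [0.4548, 0.4107, 0.1552]
ee_rot: [-3.027, 0.821, -0.007]
contact_force: [-0.1, 0.4, -0.8]
grip_width: 0.015
```

```bash
python3 - <<'E'
from h import *
print(atz("top",*tz(566,448),.038), atz("side",*sz(456,129),.030))
to(.4595,.168,.150)
E
```

```text
[0.4601435  0.16871352 0.038     ] [0.45710937 0.17203852 0.03      ]
t 13.4833 p [0.4548 0.4107 0.1552] F [-0.1  0.4 -0.8] w 0.015 yaw -30.35 toolz [ 0.0053  0.0035 -1.    ] j7 -1.83
shift [0.1266 0.2071 0.0044] turn 0
```

drive_tool([
  [[0.012,0.02,0,0],[0.03,0.049,0,0],[0.048,0.078,0,0],[0.065,0.107,0,0],[0.083,0.136,0,0],[0.1,0.164,0,0],[0.117,0.191,0,0],[0.1265,0.2065,0.005,0],[0.1265,0.2065,0.02,0],[0.1265,0.2065,0.02,0]],
])

```text
time: 14.32
position: [0.4569, 0.1636, 0.1289]
ee_rot: [3.027, -0.827, -0.004]
contact_force: [-0.9, 0.9, -0.1]
grip_width: 0.0153
```

drive_tool([
  [[0,0,0,0],[0,0,0,0]],
])

```text
time: 14.48
position: [0.4578, 0.168, 0.1315]
ee_rot: [-3.032, 0.819, 0.0]
contact_force: [-0.4, -0.0, -0.5]
grip_width: 0.0154
```

```bash
python3 -c "
from h import *
to(.4595,.1685,.150)"; python3 snap.py 8 270,135,390,250 270,160,390,260
```

```text
t 14.4833 p [0.4578 0.168  0.1315] F [-0.4 -0.  -0.5] w 0.0154 yaw -30.24 toolz [-2.e-04  6.e-04 -1.e+00] j7 -1.51
shift [ 0.0012 -0.0013 -0.0185] turn 0
```

View pics/s8.png

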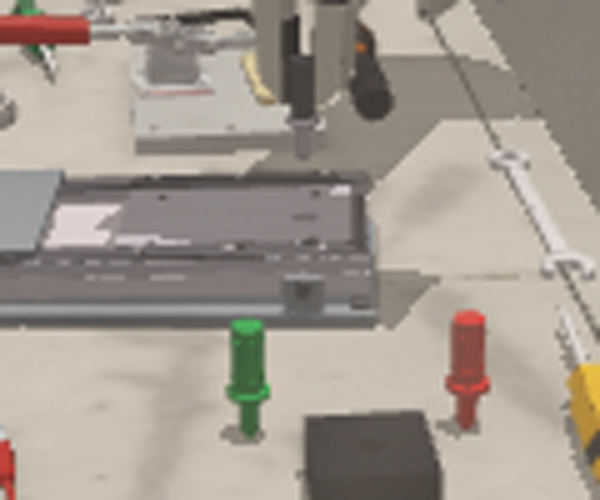

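View pics/t8.png

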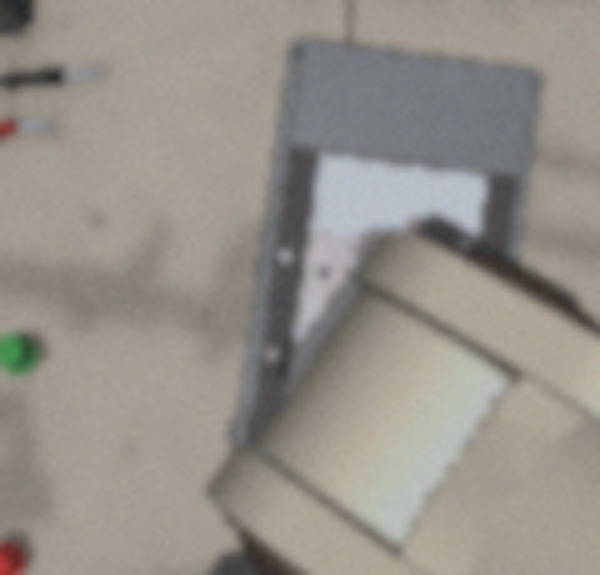

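```bash
python3 - <<'E'
from h import *
f=lambda p:np.round(((p[0]-270+.5)*5-.5,(p[1]-160+.5)*5-.5),1)
print("foot",f(proj("side",[.4578,.168,.0731])))
for p in((.4578,.168),(.4595,.168),(.4595,.171)):print(p,f(proj("side",[*p,.038])))
E
python3 - <<'E'
import cv2
s=cv2.imread("pics/s8.png")
cv2.imwrite("pics/s8z.png",cv2.resize(s[20:260,200:400],None,fx=2.4,fy=2.4,interpolation=cv2.INTER_NEAREST))
E
```

```text
foot [303.4 155.7]
(0.4578, 0.168) [304.  213.3]
(0.4595, 0.168) [301.  213.4]
(0.4595, 0.171) [301.5 215.5]
```

View pics/s8z.png

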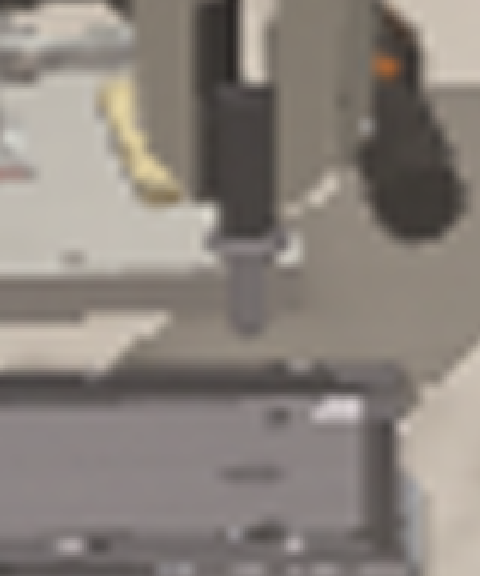

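drive_tool([
  [[-0.0008,-0.0013,0.01,0],[-0.0008,-0.0013,0.02,0],[-0.0008,-0.0013,0.027,0],[-0.0008,-0.0013,0.027,0],[-0.0008,-0.0013,0.027,0]],
])

```text
time: 15.0
position: [0.4573, 0.1687, 0.1034]
ee_rot: [3.032, -0.82, -0.003]
contact_force: [-0.5, -0.2, -0.4]
grip_width: 0.0157
```

```bash
python3 -c "
from h import *
to(.4578,.1695,.104)"; python3 snap.py 9 270,135,390,250 310,180,370,220
python3 - <<'E'
import cv2
s=cv2.imread("pics/s9.png")
cv2.imwrite("pics/s9z.png",cv2.resize(s,None,fx=2.4,fy=2.4,interpolation=cv2.INTER_NEAREST))
E
```

```text
t 15.0 p [0.4573 0.1687 0.1034] F [-0.5 -0.2 -0.4] w 0.0157 yaw -30.27 toolz [-1.7e-03 -2.0e-04 -1.0e+00] j7 -1.55
shift [ 0.0001 -0.001  -0.0006] turn 0
```

View pics/s9z.png

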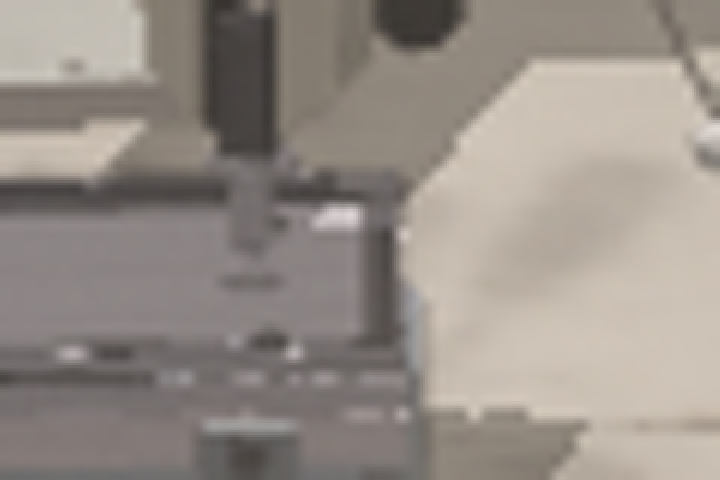

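View pics/t9.png

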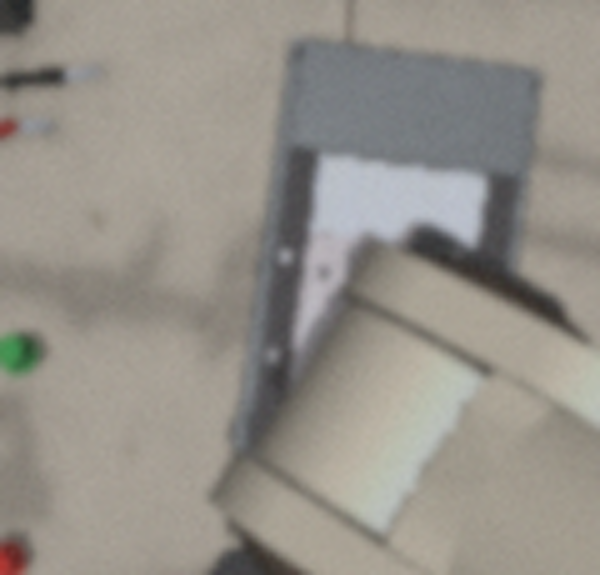

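```bash
python3 - <<'E'
from h import *
f=lambda p:np.round(((p[0]-310+.5)*12-.5,(p[1]-180+.5)*12-.5),1)
for X in([.4573,.1687,.045],[.4573,.1717,.045],[.4573,.1687,.038],[.4573,.1717,.038],[.4573,.1687,.038+.026+.007],[.4573,.1622,.038],[.4573,.1752,.038]):print(X,f(proj("side",X)))
from rig import ctrl
import cv2
ims=[ctrl.camera("side")["color"].astype(float) for _ in range(6)]
g=np.mean(ims,0);st()
cv2.imwrite("pics/s10.png",cv2.resize(g[185:215,318:350].astype(np.uint8),None,fx=18,fy=18,interpolation=cv2.INTER_NEAREST))
print(np.round(g[192:207,324:338].mean(2)).astype(int))
E
```

```text
[0.4573, 0.1687, 0.045] [252.3 246.4]
[0.4573, 0.1717, 0.045] [253.6 251.3]
[0.4573, 0.1687, 0.038] [252.6 273.7]
[0.4573, 0.1717, 0.038] [253.8 278.7]
[0.4573, 0.1687, 0.07100000000000001] [251.3 143.8]
[0.4573, 0.1622, 0.038] [249.9 263. ]
[0.4573, 0.1752, 0.038] [255.3 284.5]
t 15.4 p [0.4582 0.1686 0.1045] F [-0.1  0.1 -0.3] w 0.0149 yaw -30.32 toolz [ 5.e-04 -0.e+00 -1.e+00] j7 -1.55
[[132 134 123 134  79  69  70  70  69 112 128 135 135 135]
 [130 132 124 116 130 117 111 112 127 123 115 132 132 132]
 [101 103 104 100 104 108 108 108 106  88 130 132  97  91]
 [ 77  77  77  78  75 104 110 110  89  79  81  78  79  79]
 [ 77  77  77  77  77 105 112 111  89  77  76  76  76  82]
 [114 115 114 114 114 108 112 112 110 131 133 133 135 188]
 [134 134 134 134 134 110 112 112 103  93 130 133 187 190]
 [134 134 134 134 134 110 112 112 109 116 132 134 134 133]
 [135 135 135 135 135 117 105 105 129 134 134 134 134 134]
 [135 134 135 134 134 134 127 124 133 134 134 134 134 134]
 [134 134 134 134 134 132 127 128 126 132 133 133 134 133]
 [136 136 136 136 119 106 108 109 105 121 135 136 136 136]
 [135 136 135 136 136 129 129 129 128 135 135 135 135 135]
 [135 135 135 134 134 134 134 134 133 133 133 133 133 133]
 [134 134 134 134 134 134 134 134 134 133 133 133 134 134]]
```

View pics/s10.png

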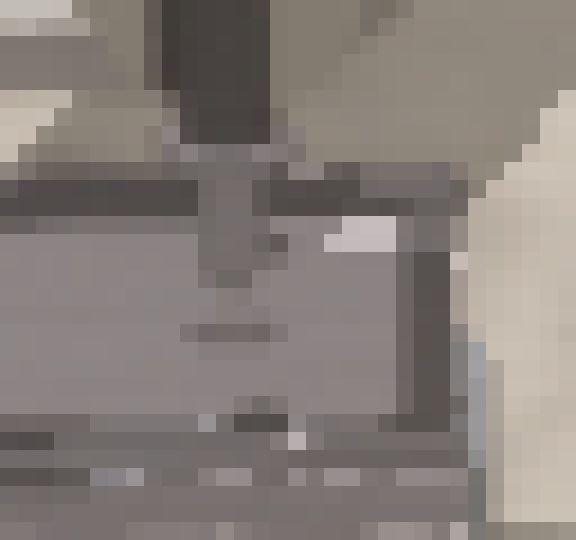

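drive_tool([
  [[-0.0002,-0.0003,0.003,0],[-0.0002,-0.0003,0.006,0],[-0.0002,-0.0003,0.008,0],[-0.0002,-0.0003,0.01,0],[-0.0002,-0.0003,0.012,0],[-0.0002,-0.0003,0.012,0]],
])

```text
time: 15.9
position: [0.4577, 0.1684, 0.0917]
ee_rot: [3.031, -0.821, -0.001]
contact_force: [0.2, -2.1, -0.2]
grip_width: 0.0152
```

```bash
python3 -c "
from h import *
st()"
```

```text
t 15.9 p [0.4577 0.1684 0.0917] F [ 0.2 -2.1 -0.2] w 0.0152 yaw -30.32 toolz [-8.0e-04 -1.1e-03 -1.0e+00] j7 -1.57
```

drive_tool([
  [[0,0,0.002,0],[0,0,0.004,0],[0,0,0.006,0],[0,0,0.008,0],[0,0,0.01,0],[0,0,0.01,0]],
])

```text
time: 16.4
position: [0.4576, 0.1682, 0.0816]
ee_rot: [3.031, -0.821, -0.001]
contact_force: [-0.4, -4.7, -3.0]
grip_width: 0.0152
```

```bash
python3 -c "
from h import *
st()"
```

```text
t 16.4 p [0.4576 0.1682 0.0816] F [-0.4 -4.7 -3. ] w 0.0152 yaw -30.33 toolz [-0.001  -0.0012 -1.    ] j7 -1.58
```

drive_tool([
  [[0.0003,0.0006,0,0],[0.0003,0.0006,0.001,0],[0.0003,0.0006,0.002,0],[0.0003,0.0006,0.003,0],[0.0003,0.0006,0.004,0],[0.0003,0.0006,0.005,0],[0.0003,0.0006,0.006,0],[0.0003,0.0006,0.006,0]],
])

```text
time: 17.07
position: [0.4577, 0.168, 0.0761]
ee_rot: [3.032, -0.821, -0.0]
contact_force: [-1.3, -5.4, 1.0]
grip_width: 0.0154
```

```bash
python3 -c "
from h import *
st()"
```

```text
t 17.0667 p [0.4577 0.168  0.0761] F [-1.3 -5.4  1. ] w 0.0154 yaw -30.31 toolz [-4.e-04 -6.e-04 -1.e+00] j7 -1.59
```

drive_tool([
  [[0.0004,0.0006,0.0005,0],[0.0004,0.0006,0.001,0],[0.0004,0.0006,0.0015,0],[0.0004,0.0006,0.002,0],[0.0004,0.0006,0.002,0]],
])

```text
time: 17.48
position: [0.4579, 0.1678, 0.0744]
ee_rot: [-3.032, 0.821, 0.0]
contact_force: [-3.0, -3.4, 3.6]
grip_width: 0.0156
```

```bash
python3 snap.py 11 270,135,390,250 290,160,390,240; python3 -c "
from h import *
st()"
```

```text
t 17.5833 p [0.4579 0.1678 0.0744] F [-2.7 -3.3  4.5] w 0.0156 yaw -30.3 toolz [ 1.e-04  1.e-04 -1.e+00] j7 -1.59
```

View pics/s11.png

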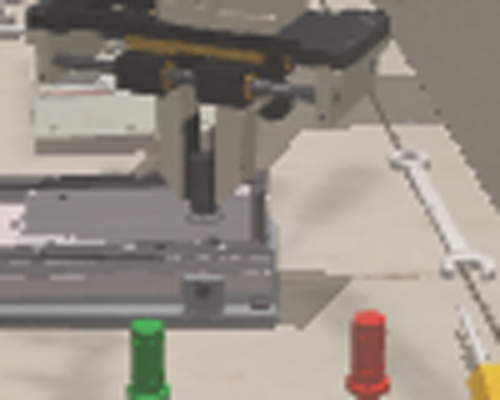

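Contact is starting at the expected seated height. I'll press a little further to confirm it.

drive_tool([
  [[0,0,0.0005,0],[0,0,0.001,0],[0,0,0.001,0]],
])

```text
time: 17.83
position: [0.4581, 0.1679, 0.0742]
ee_rot: [3.032, -0.821, 0.001]
contact_force: [-5.0, -5.8, 16.0]
grip_width: 0.0154
```

drive_tool([
  [[0,0,-0.0005,0],[0,0,-0.0005,0],[0,0,-0.0005,0],[0,0,-0.0005,0],[0,0,-0.0005,0],[0,0,-0.0005,0]],
], hand=45)

```text
time: 18.33
position: [0.4581, 0.1679, 0.0737]
ee_rot: [-3.032, 0.821, 0.0]
contact_force: [0.1, 0.5, 1.3]
grip_width: 0.041
```

drive_tool([
  [[0,0,-0.005,0],[0,0,-0.015,0],[0,0,-0.03,0],[0,0,-0.06,0],[0,0,-0.09,0],[0,0,-0.12,0],[0,0,-0.14,0]],
])

```text
time: 18.92
position: [0.4585, 0.1686, 0.217]
ee_rot: [-3.031, 0.819, -0.004]
contact_force: [1.1, -0.2, -0.3]
grip_width: 0.0415
```

drive_tool([
  [[0.02,-0.03,0,0],[0.04,-0.06,0,0],[0.06,-0.09,0,0],[0.08,-0.12,0,0],[0.1,-0.15,0,0],[0.1,-0.15,0,0],[0.1,-0.15,0,0]],
])

```text
time: 19.5
position: [0.6206, 0.2481, 0.2139]
ee_rot: [-3.031, 0.82, 0.002]
contact_force: [-0.5, 0.7, 0.0]
grip_width: 0.0412
```

```bash
python3 -c "
from h import *
st()"; python3 snap.py 12 270,135,390,250 290,160,390,240
```

```text
t 19.5 p [0.6206 0.2481 0.2139] F [-0.5  0.7  0. ] w 0.0412 yaw -30.29 toolz [-8.0e-04  2.3e-03 -1.0e+00] j7 -1.41
```

View pics/s12.png

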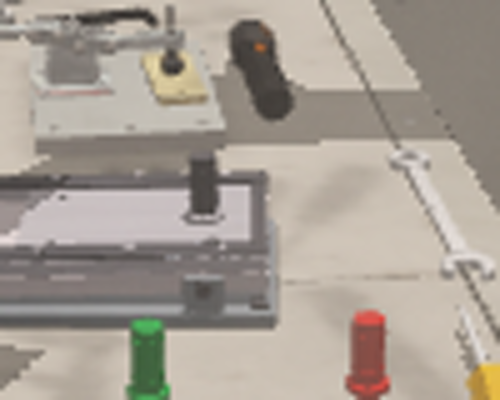

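View pics/t12.png

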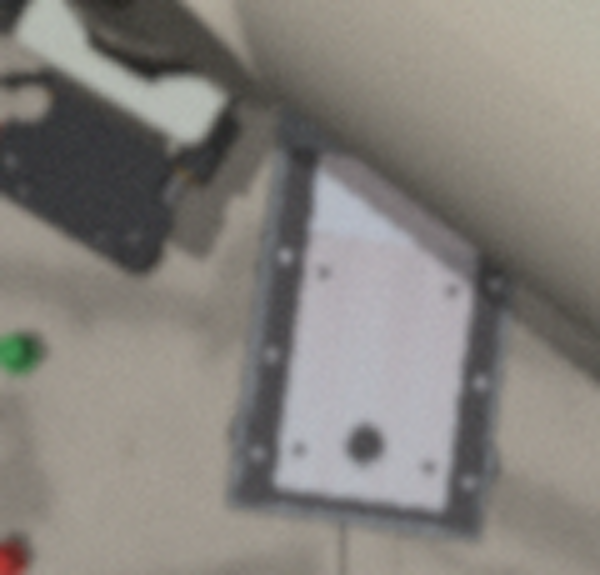

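```bash
python3 -c "
from rig import ctrl
print(ctrl.hand_in()); print(ctrl.observe()['time'])"
```

```text
the job is handed in; nothing more can be done
None
the job is handed in; nothing more can be done
```

I dragged the plate home and set the locking pin through its hole with the collar on the plate. I then let go, moved clear and handed in at about 19.5 s.

- **Plate:** My first drag pressed too lightly, so the fingers slid about 6 mm without moving the plate. I pressed harder and dragged it about 65 mm; the readings I took stayed at or below about 23 N. The plate then held still while the drag force rose to about 14 N, which shows it was against the stop. The last pictures show its front edge at the stop.
- **Pin:** The two cameras put the hole 2–3 mm apart along x, so I lined up by comparing the pin's foot with the hole in the side view. On the way down there was up to about 5 N of sideways force, which I eased by shifting slightly. The collar stopped at the expected height: pressing further moved it only 0.2 mm for about 12 N more. After release the pin stands upright with its collar on the plate.
- **Other things:** In the last close-ups the green and red look-alikes, the pin stand, the torch and the spanner are where they were. I did not check the rest of the bench again, but I felt no unexpected contact.

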